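Clamp the cue card block and prove the screw

TASK

The G-clamp that holds the beechwood cue card block down on the desk riser is slack. Push the block fully home and square against the batten behind it, wind the clamp screw clockwise by its tommy bar until it bites, then lean on a ball end of the bar with about 10 newtons (15 begins to crush the wood) for two seconds to prove that the screw holds without turning. Let go with the block still home and the screw left tight, and do not disturb the other things on the desk.

Things in the scene. Friction and masses are not known exactly. Their poses are not given: they have to be found in the camera images.
- batten_face (a point): Middle of the front face of the locating batten, a wooden strip 360 mm long (y), 18 mm high, 15 mm thick, fixed on top of the plywood desk riser; point at the level of the riser's top, which is 90 mm above the desk. x points square into the batten, away from the robot; z up. The riser's near edge is at x = -80 mm here. The riser (240 x 560 mm) is fixed but stands elsewhere each time.
- block_mid (a point): Centre (half-way up) of the beechwood block, 70 mm deep (x), 280 long (y), 40 high, 0.65 kg, loose on the riser 10 to 25 mm in front of the batten; sliding it takes 3 to 6 N, squaring it on the batten up to 15 N. x points to its rear face. Home: this point 35 mm in front of the batten, x axes agreeing. Its near face (x = -35 mm) is free to push at y = 20 to 60 mm, 5 to 30 mm above the riser.
- frame_top (a point): Middle of the top edge of the clear acrylic cue card frame, 128 mm wide, held on the block by a chrome spring clip; it belongs to the block. It stands over y = 2 to 130 mm of the block, rises from x = +16 mm and leans back 0.2 rad; its top is about 138 mm above the riser. y along its edge.
- screw_axis (a point): Axis of the G-clamp's upright screw at the height of its tommy bar, 130 mm above the riser's top. The steel clamp is fixed over the riser's near edge, at the block's right part (about y = -110 mm of the block), its swivel foot just over the block. Its spine is 58 to 74 mm towards -x and tops out 47 mm below the bar; the boss round the screw ends 40 mm below the bar.
- ball_a (a point): Centre of one ball end (ball diameter 16 mm) of the steel tommy bar: a level rod 8 mm thick, 110 mm between ball centres, through the screw's head (22 mm diameter, its top 11 mm above the bar). 55 mm from the screw axis; x points outward along the bar. The bar's sweep is clear by 25 mm all round.
- ball_b (a point): Centre of the other ball end, opposite ball_a, 55 mm from the screw axis; x points inward along the bar.
- screw (a joint): Turn of the clamp screw, rad: grows clockwise seen from above (tightening); about -1.2 to -0.7 at the start, 0 where it bites and turns no further. Running it takes about 0.06 N m (1 N at a ball end), a little more from -0.35 on, where the foot meets the block. It stays where it is left. Which way the bar points when the screw bites differs each time.
- bar (a joint): Springing of the tommy bar against the screw, rad, positive when pushed clockwise: the torque on the screw divided by 35 N m/rad (10 N square to the bar at a ball end is 0.55 N m and 0.016 rad; 15 N is 0.024 rad). Springs back to 0 when let go.
- bell: Bystander: brass handbell, 76 mm across, 108 mm high, on the riser behind the batten; origin under its centre.
- lamp_cover: Bystander: green glass lamp cover, a dome 72 mm across, 69 mm high, on the riser behind the batten; origin under its centre.
- stopwatch: Bystander: steel stopwatch, 54 mm across, 13 mm thick, on the riser behind the batten; origin under its centre.
- flashlight: Bystander: black steel flashlight lying on the desk before the riser, 154 mm long (x), 36 mm thick; origin on the desk under it.
- driver: Bystander: screwdriver lying on the desk before the riser, along its x.
- tape: Bystander: roll of black tape on the desk before the riser, 104 mm across, 48 mm high; origin under its centre.
- mug: Bystander: white mug to the right of the riser, 80 mm across, 92 mm high; origin under its centre.

How it is judged:
By the outcome, as a careful person would: the job done as asked, in the order asked, and still so for the second after the job is handed in, with the robot touching nothing.
It also fails if it takes over 64 s, if anything falls off the work surface, if the arm or the gripper's body presses on something with over 40 N, if the wrist force passes 120 N, or if a joint passes its speed limit or range.

ROBOT

A 6-joint arm with a two-finger parallel gripper is mounted at the origin on the work surface. World frame = base frame: x ahead of the robot, y to its left, z up, the work surface at z = 0. Lengths are in m, angles in rad, forces in N, time in s.
With the tool pointing down it reaches from about 0.35 to 0.8 m from the base axis. Payload 7.3 kg.
Tool frame: the origin (TCP) lies at the very end of the fingers, on their centre line; the grasp point (between the pads) lies 19 mm behind it; z points along the fingers, x is the direction in which the jaws open and shut, and the axes are right-handed (so a half turn about z gives the same grasp; the last joint's range is limited). The gripper opens to 85 mm and grips with 20 to 120 N. Pads are 22 mm wide; open, the fingers measure 114 mm over their backs; the gripper's body (76 mm by 85 mm) begins 54 mm behind the grasp point. The pads swing forward as they close: fully open they stand 13 mm farther back than shut.
Start: joints at [1.089, 0.342, 1.524, -0, 1.275, -0.146], TCP at [0.173, 0.496, 0.231] pointing down, gripper open.
Joint ranges: [-2.53, 2.53], [-0.77, 2.02], [0.04, 2.7], [-1, 4.14], [0.28, 2.66], [-3.11, 3.11]. Speed limits (rad/s): [2.57, 2.57, 3.14, 3.14, 3.14, 3.14].

INTERFACE

Orientations are given as a rotation vector (axis times angle).
In Python, from workcell import r, snapshot gives the robot as it stands.
- The arm moves only by the tool servo_tool, never from a script. Its argument "rows" is a list of rows, each a list of 3 entries, a list of its own where there are three numbers: the shift along the world's x, y, z in units of 30 mm (1.0 is 30 mm), then the turn, a rotation vector about the world's x, y, z in degrees, then the closure, from 0 (fully open) to 1 (shut). A call has exactly 8 rows; each row shifts and turns the commanded pose from where the row before left it; what a row does not reach is not made up. A row lasts 1/12 s, in which the tool goes at most 41.7 mm and 7.16 degrees, less where a joint would pass 70% of its speed; a pose out of reach is approached as far as the arm can. A call is refused whole if a number of a shift passes 1 or a number of a turn 7.16, either way. A call with a gripper value outside its range is refused whole. The fingers move at their own pace and stop on an object; "newtons" is the grip in N (left out, the last holds). Time passes only in rows, so rows that do not move let the fingers close, or fill a call up. It gives the time, the measured TCP pose, the force and the opening at its end, in the units of the state.
- r.observe(): the state, without advancing time (a new reading comes with each control period).
- snapshot(name): name is "scene" or "top"; returns a dict with "pixels" (420x560x3 uint8, red, green, blue), "vfov" (degrees; the focal length in pixels is half the picture's height over the tangent of half this angle, whatever the lens; pixels are square), "cx", "cy" (the principal point, pixels), "k1" (the pictures are not rectified: a ray, as slopes to the right and down, at radius r is drawn at 1 + k1 r^2 times it, then the intrinsics apply), "pose" (4x4, takes a point from camera to world coordinates). Camera axes: x right, y down, z forward; pixel columns grow to the right and rows downward; lengths in m; the calibration is good to about 2 mm. A picture is of the moment at which its call begins. There is no depth.
- r.hand_in(): hands the job in, once; it reports no verdict.
The state is a dict: "time": time; "q": joint angles; "joint_vel": joint speeds; "tau": joint torques, N m; "tcp_pos": TCP position; "ee_rot": TCP orientation; "wrist_force": force on the tool from outside, world axes, zero at the start; "torque": the same for the moment, N m; "grip_width": finger opening in m.
Only numpy, scipy, OpenCV 4.12 (cv2) and the standard library are available. Lean on these libraries where they do the work, as an engineer would, in place of code of your own. Each camera call takes 0.05 s, during which the arm holds its last target.

## Working session

There is one attempt and no reset: what is moved stays moved. The work goes in short steps, Python scripts to look and compute and a tool call to move; the robot and the scene stay as the last step left them, time stands still between calls to the robot, and variables do not carry over. Pictures are saved under pics/ and viewed, and the job is handed in when it is done.

Besides the shell and the picture viewer there is one more tool, called after "Call:" in YAML: its name, and indented under it one key for each argument. servo_tool: Moves the arm, as the interface text tells. Its arguments: {"type":"object","properties":{"rows":{"type":"array","items":{"type":"array"}},"newtons":{"type":"number"}},"required":["rows"]}

```bash
mkdir -p pics; ls; python3 - <<'E'
from workcell import r,snapshot
import cv2,pickle
print(r.observe())
d={}
for n in("scene","top"):
    s=snapshot(n); d[n]=s
    cv2.imwrite(f"pics/{n}0.png",s["pixels"][:,:,::-1])
    print(n,s["vfov"],s["cx"],s["cy"],s["k1"],s["pose"])
pickle.dump(d,open("s0.pkl","wb"))
E
```

```text
pics
{'time': 0.0, 'q': array([ 1.08899142e+00,  3.42769749e-01,  1.52502957e+00,  2.88442105e-05,
        1.27538605e+00, -1.45991164e-01]), 'joint_vel': array([-0.00143831, -0.00114673,  0.00127293,  0.00112509, -0.00197959,
        0.00067871]), 'tau': array([-2.12137740e-03, -4.33677399e+01, -2.46014124e+01, -2.15565428e-04,
        7.84146076e-03,  5.02094861e-05]), 'tcp_pos': array([0.17278582, 0.49532749, 0.23059717]), 'ee_rot': array([ 2.56088305e+00,  1.81853972e+00, -2.24802942e-03]), 'wrist_force': array([ 0.05968364,  0.82781651, -1.03753793]), 'torque': array([-0.07778307,  0.01630261,  0.01851183]), 'grip_width': 0.0854491281669654}
scene 45.28129629553082 275.53162853863216 216.35144158179077 -0.03504512428085761 [[ 0.77269373  0.3491548  -0.53012764  1.13856894]
 [ 0.63477326 -0.42145618  0.64764001 -0.80195074]
 [ 0.00270105 -0.83693823 -0.54729069  0.76447992]
 [ 0.          0.          0.          1.        ]]
top 45.418099222738874 285.8341364388857 205.68299676033473 -0.03304611625544263 [[-5.67956688e-03 -9.87039076e-01  1.60379566e-01  3.36872516e-01]
 [-9.99983854e-01  5.57611051e-03 -1.09512835e-03 -9.26452406e-02]
 [ 1.86640291e-04 -1.60383196e-01 -9.87054809e-01  1.51881488e+00]
 [ 0.00000000e+00  0.00000000e+00  0.00000000e+00  1.00000000e+00]]
```

View pics/scene0.png

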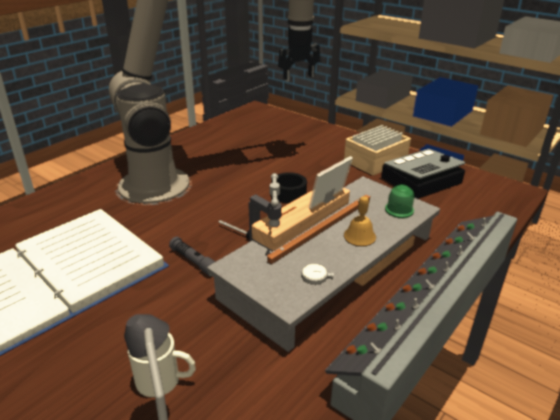

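View pics/top0.png

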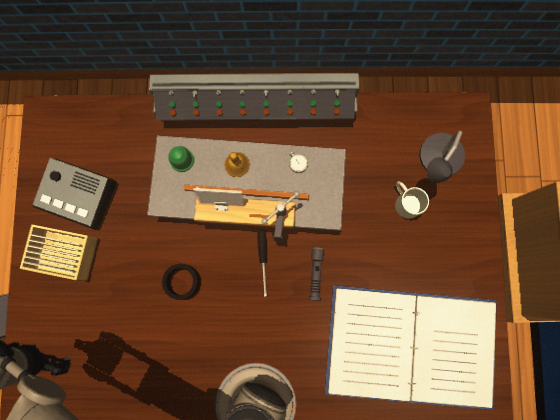

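The top view shows the riser at about (150-345, 137-230). The block is at (195-295, 190-225) and the clamp bar runs (265,220)-(297,195). I'll enlarge crops to read them better.

```bash
cat > h.py <<'E'
import numpy as np,cv2,pickle
def K(s):
    f=210/np.tan(np.radians(s["vfov"])/2); return f
def ray(s,u,v):
    f=K(s); d=np.array([(u-s["cx"])/f,(v-s["cy"])/f]); x=d.copy()
    for _ in range(20): x=d/(1+s["k1"]*(x@x))
    w=s["pose"][:3,:3]@np.array([x[0],x[1],1]); return s["pose"][:3,3],w
def onz(s,u,v,z):
    o,w=ray(s,u,v); return o+w*(z-o[2])/w[2]
def proj(s,p):
    c=np.linalg.inv(s["pose"])@np.append(p,1); x=c[:2]/c[2]; x=x*(1+s["k1"]*(x@x)); return x*K(s)+[s["cx"],s["cy"]]
def tri(s1,a,s2,b):
    o,d=ray(s1,*a);p,e=ray(s2,*b);d=d/np.linalg.norm(d);e=e/np.linalg.norm(e)
    t=np.linalg.lstsq(np.c_[d,-e],p-o,rcond=None)[0]; x=o+t[0]*d;y=p+t[1]*e
    return (x+y)/2,np.linalg.norm(x-y)
def crop(s,x0,y0,x1,y1,k,name):
    im=s["pixels"][y0:y1,x0:x1,::-1]; im=cv2.resize(im,None,fx=k,fy=k,interpolation=cv2.INTER_CUBIC)
    st=10
    for x in range((x0//st+1)*st,x1,st):
        X=int((x-x0+.5)*k); cv2.line(im,(X,0),(X,6),(0,255,255),1); 
        if x%20==0: cv2.putText(im,str(x),(X-10,17),0,.4,(0,255,255),1)
    for y in range((y0//st+1)*st,y1,st):
        Y=int((y-y0+.5)*k); cv2.line(im,(0,Y),(6,Y),(0,255,255),1)
        if y%20==0 or k>6: cv2.putText(im,str(y),(8,Y+4),0,.4,(0,255,255),1)
    cv2.imwrite(name,im)
E
python3 - <<'E'
from h import *
d=pickle.load(open("s0.pkl","rb"))
crop(d["top"],145,130,350,250,3.9,"pics/t1.png")
crop(d["top"],180,180,320,250,5.7,"pics/t2.png")
crop(d["scene"],210,150,370,270,5,"pics/s1.png")
E
```

```text
(no output)
```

View pics/t1.png

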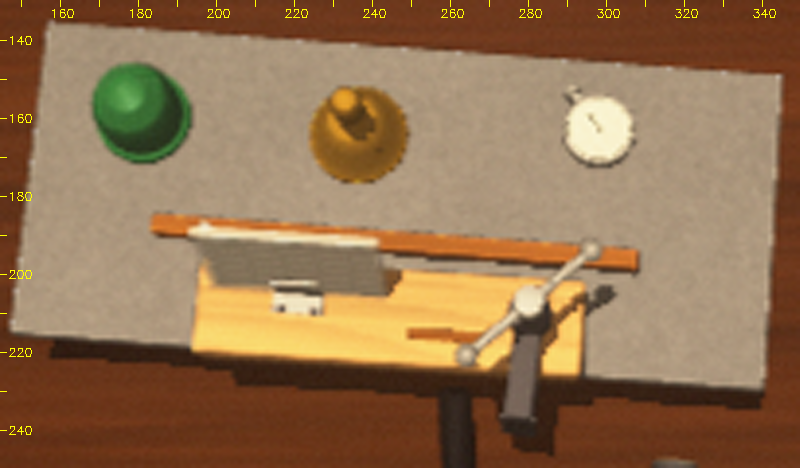

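View pics/t2.png

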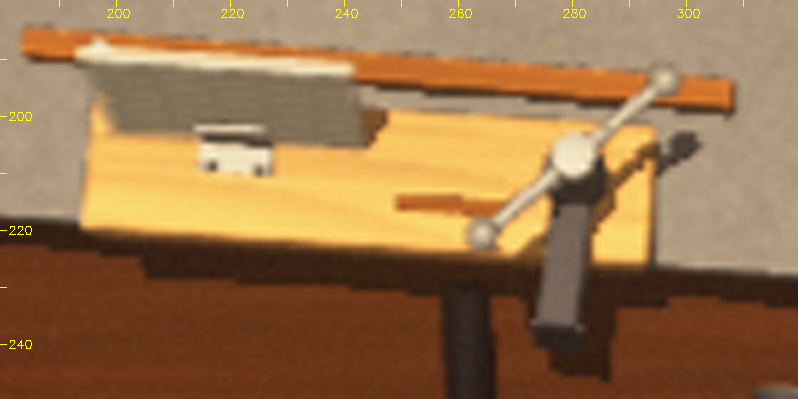

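View pics/s1.png

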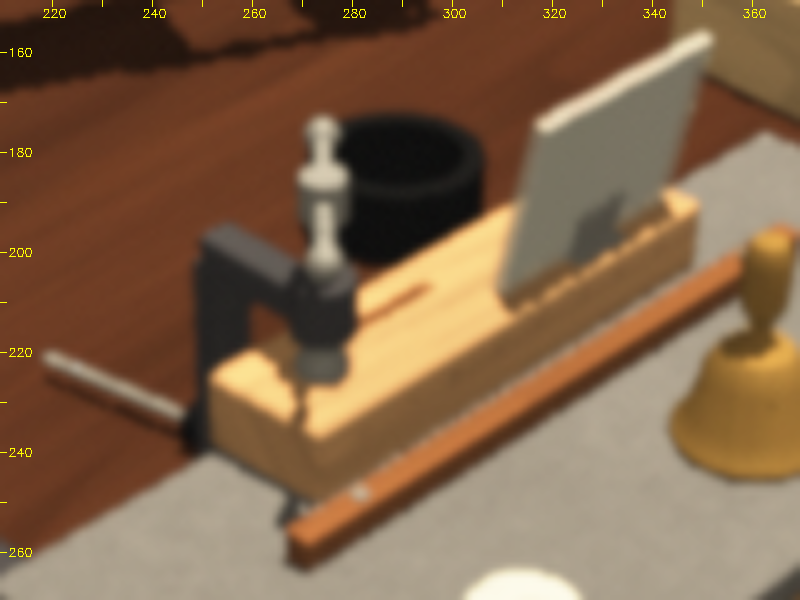

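```bash
python3 - <<'E'
from h import *
d=pickle.load(open("s0.pkl","rb"));t=d["top"];s=d["scene"]
np.set_printoptions(precision=4,suppress=True)
bl,br=onz(t,184,189.5,.09),onz(t,307,199,.09)
v=bl-br; print("batten",bl,br,np.linalg.norm(v[:2]),"yaw of x",np.arctan2(v[1],v[0])-np.pi/2,(bl+br)/2)
rr,fr,fl,rm=onz(t,294.5,202.5,.13),onz(t,292.5,226.5,.09),onz(t,193.5,220,.09),onz(t,246,198.5,.13)
print("block rr top",rr,"fr bot",fr,"fl bot",fl,"rearmid",rm)
v=fl-fr;print(np.linalg.norm(v),np.arctan2(v[1],v[0])-np.pi/2); v=rm-rr;print(np.arctan2(v[1],v[0])-np.pi/2)
A,B,H=onz(t,264,220.5,.22),onz(t,296.5,193.5,.22),onz(t,280,206.5,.231)
print(A,B,np.linalg.norm(A-B),(A+B)/2,H)
# scene: balls (274,176),(274,203?) ; head
for u,vv in((264,220.5),(296.5,193.5)): print(tri(t,(u,vv),s,(273.5,176) if u<270 else (274,203)))
print(proj(s,A),proj(s,B),proj(s,(A+B)/2))
# riser corners z=.09
for p in((156.5,136),(344.5,149),(147,214),(340,229)): print("riser",onz(t,*p,.09))
for n,p,z in(("bell",(235.5,165),.09),("lamp",(180.5,159),.09),("flash",(316,274),.018),("drvtop",(260,229),.015),("drvtip",(265,296),.01),("tape",(181,282),.02),("frameL",(194,188),.228),("frameR",(241.5,192),.228)): print(n,onz(t,*p,z))
E
```

```text
batten [0.6183 0.2012 0.09  ] [ 0.5883 -0.1555  0.09  ] 0.35800933880303015 yaw of x -0.08403712772287641 [0.6033 0.0228 0.09  ]
block rr top [ 0.5714 -0.1186  0.13  ] fr bot [ 0.5085 -0.113   0.09  ] fl bot [0.5288 0.1714 0.09  ] rearmid [0.5836 0.0177 0.13  ]
0.2851418605939095 -0.07141867946896507
-0.0891316039438923
[ 0.5091 -0.0369  0.22  ] [ 0.5802 -0.1224  0.22  ] 0.11123828387803049 [ 0.5446 -0.0796  0.22  ] [ 0.5441 -0.0789  0.231 ]
(array([ 0.5078, -0.0377,  0.2244]), np.float64(0.0017412153551838595))
(array([ 0.5793, -0.1228,  0.222 ]), np.float64(0.0013943016200170205))
[274.5279 177.7015] [274.8047 203.8549] [274.6603 190.2131]
riser [0.7801 0.2874 0.09  ]
riser [ 0.737  -0.2677  0.09  ]
riser [0.547  0.3063 0.09  ]
riser [ 0.5005 -0.249   0.09  ]
bell [0.6904 0.0523 0.09  ]
lamp [0.7095 0.214  0.09  ]
flash [ 0.3749 -0.1826  0.018 ]
drvtop [ 0.5105 -0.0161  0.015 ]
drvtip [ 0.3113 -0.0311  0.01  ]
tape [0.3533 0.2172 0.02  ]
frameL [0.595  0.1466 0.228 ]
frameR [0.5836 0.0218 0.228 ]
```

Call:
servo_tool:
  rows:
    - [[0.6, -0.89, -0.1], [0, 0, 1.8], 1]
    - [[0.6, -0.89, -0.1], [0, 0, 1.8], 1]
    - [[0.6, -0.89, -0.1], [0, 0, 1.8], 1]
    - [[0.6, -0.89, -0.1], [0, 0, 1.8], 1]
    - [[0.6, -0.89, -0.1], [0, 0, 1.8], 1]
    - [[0.6, -0.89, -0.1], [0, 0, 1.8], 1]
    - [[0.6, -0.89, -0.1], [0, 0, 1.8], 1]
    - [[0.6, -0.89, -0.1], [0, 0, 1.8], 1]
  newtons: 60

```text
time: 0.77
tcp_pos: [0.3174, 0.2806, 0.207]
ee_rot: [-2.311, -2.128, 0.001]
wrist_force: [0.5, 0.0, 0.2]
grip_width: 0.0002
```

Call:
servo_tool:
  rows:
    - [[0.6, -0.89, -0.4], [0, 0, 0], 1]
    - [[0.6, -0.89, -0.4], [0, 0, 0], 1]
    - [[0.6, -0.89, -0.4], [0, 0, 0], 1]
    - [[0.6, -0.89, -0.4], [0, 0, 0], 1]
    - [[0.6, -0.89, -0.4], [0, 0, 0], 1]
    - [[0.6, -0.89, -0.4], [0, 0, 0], 1]
    - [[0.5, -0.8, -0.4], [0, 0, 0], 1]
    - [[0, 0, 0], [0, 0, 0], 1]

```text
time: 1.43
tcp_pos: [0.4414, 0.0943, 0.1213]
ee_rot: [-2.317, -2.121, 0.003]
wrist_force: [-0.8, 0.5, 0.5]
grip_width: -0.0
```

Call:
servo_tool:
  rows:
    - [[0.3, -0.3, -0.25], [0, 0, 0], 1]
    - [[0.3, -0.3, -0.23], [0, 0, 0], 1]
    - [[0.2, -0.2, 0], [0, 0, 0], 1]
    - [[0.1, -0.05, 0], [0, 0, 0], 1]
    - [[0, 0, 0], [0, 0, 0], 1]
    - [[0, 0, 0], [0, 0, 0], 1]
    - [[0, 0, 0], [0, 0, 0], 1]
    - [[0, 0, 0], [0, 0, 0], 1]

```text
time: 2.1
tcp_pos: [0.4667, 0.0729, 0.1092]
ee_rot: [2.312, 2.127, 0.001]
wrist_force: [1.1, 0.0, 0.4]
grip_width: 0.0002
```

```bash
cat > look.py <<'E'
from workcell import r,snapshot
from h import *
import sys
n=sys.argv[1]; d={k:snapshot(k) for k in("scene","top")}; pickle.dump(d,open(n+".pkl","wb"))
crop(d["top"],180,170,320,250,5.7,f"pics/{n}_t.png"); crop(d["scene"],210,130,370,270,4.2,f"pics/{n}_s.png")
o=r.observe(); print(o["tcp_pos"],o["wrist_force"],o["torque"])
E
python3 look.py a
```

```text
[0.46677887 0.07276362 0.10914337] [-0.67017734  0.2133094  -0.18858115] [-0.01938431 -0.05071114 -0.05032719]
```

View pics/a_t.png

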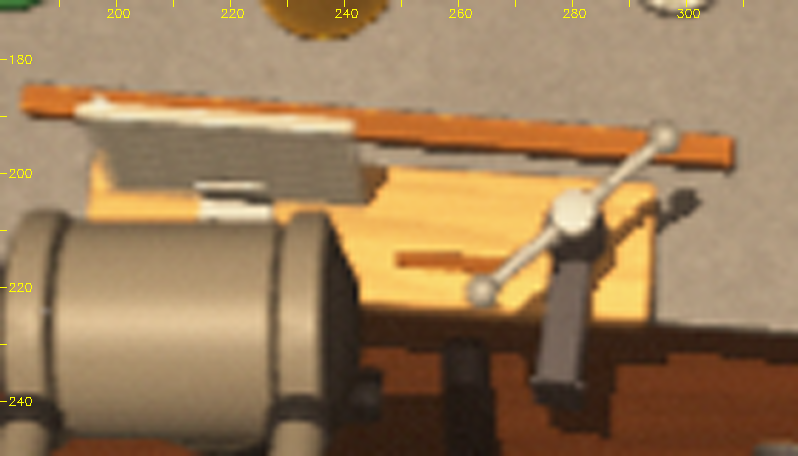

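View pics/a_s.png

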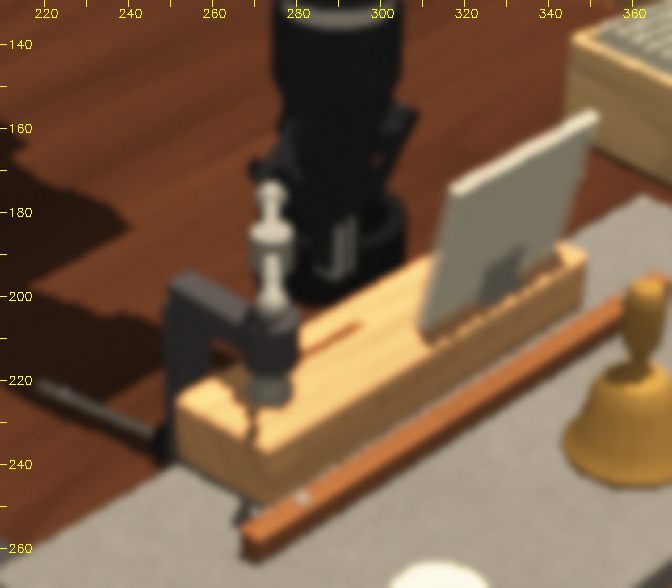

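Call:
servo_tool:
  rows:
    - [[0.3, -0.03, -0.05], [0, 0, 0], 1]
    - [[0.3, -0.03, -0.05], [0, 0, 0], 1]
    - [[0.3, -0.03, 0], [0, 0, 0], 1]
    - [[0.1, -0.01, 0], [0, 0, 0], 1]
    - [[0.1, -0.01, 0], [0, 0, 0], 1]
    - [[0.1, -0.01, 0], [0, 0, 0], 1]
    - [[0.07, 0, 0], [0, 0, 0], 1]
    - [[0.07, 0, 0], [0, 0, 0], 1]

```text
time: 2.87
tcp_pos: [0.5055, 0.0688, 0.1057]
ee_rot: [-2.311, -2.124, 0.005]
wrist_force: [-12.1, -0.6, 9.6]
grip_width: -0.0001
```

Call:
servo_tool:
  rows:
    - [[0, 0, 0], [0, 0, 0], 1]
    - [[0.05, 0, 0], [0, 0, 0], 1]
    - [[0.05, 0, 0], [0, 0, 0], 1]
    - [[0.05, -0.01, 0], [0, 0, 0], 1]
    - [[0.05, 0, 0], [0, 0, 0], 1]
    - [[0.05, -0.01, 0], [0, 0, 0], 1]
    - [[0, 0, 0], [0, 0, 0], 1]
    - [[0, 0, 0], [0, 0, 0], 1]

```text
time: 3.53
tcp_pos: [0.5125, 0.0688, 0.1057]
ee_rot: [-2.31, -2.123, 0.005]
wrist_force: [-6.6, 2.6, 3.7]
grip_width: 0.0
```

```bash
python3 look.py b
```

```text
[0.51246331 0.068739   0.10567704] [-6.81443704  1.62076061  3.83772993] [ 0.25039703  1.0149187  -0.04641369]
```

View pics/b_t.png

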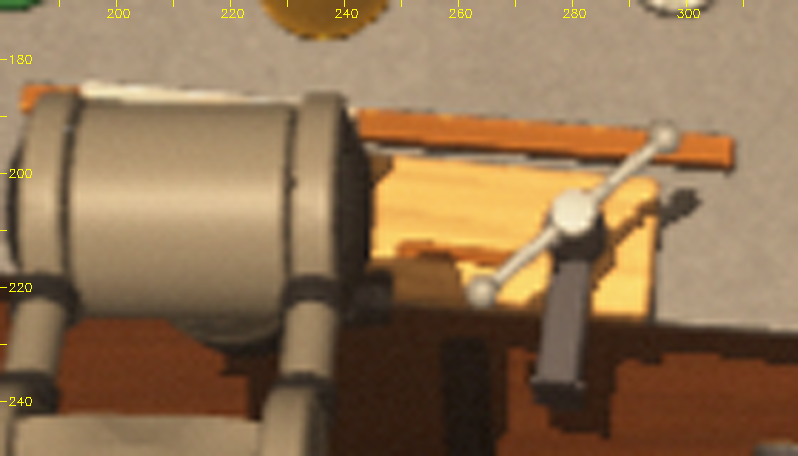

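View pics/b_s.png

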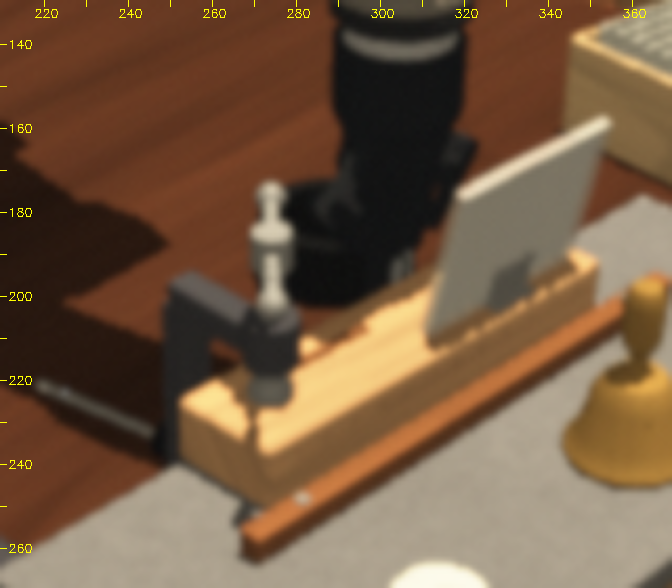

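The block is sliding at about 7 N, with its left end leading. I'll keep pushing.

Call:
servo_tool:
  rows:
    - [[0.05, 0, 0], [0, 0, 0], 1]
    - [[0.05, -0.01, 0], [0, 0, 0], 1]
    - [[0.05, 0, 0], [0, 0, 0], 1]
    - [[0.05, -0.01, 0], [0, 0, 0], 1]
    - [[0.05, 0, 0], [0, 0, 0], 1]
    - [[0, 0, 0], [0, 0, 0], 1]
    - [[0, 0, 0], [0, 0, 0], 1]
    - [[0, 0, 0], [0, 0, 0], 1]

```text
time: 4.3
tcp_pos: [0.5189, 0.0682, 0.1056]
ee_rot: [-2.309, -2.122, 0.007]
wrist_force: [-10.5, 0.7, 6.8]
grip_width: -0.0001
```

Call:
servo_tool:
  rows:
    - [[0.05, 0, 0], [0, 0, 0], 1]
    - [[0.05, 0, 0], [0, 0, 0], 1]
    - [[0.03, 0, 0], [0, 0, 0], 1]
    - [[0, 0, 0], [0, 0, 0], 1]
    - [[0, 0, 0], [0, 0, 0], 1]
    - [[0, 0, 0], [0, 0, 0], 1]
    - [[0, 0, 0], [0, 0, 0], 1]
    - [[0, 0, 0], [0, 0, 0], 1]

```text
time: 4.97
tcp_pos: [0.5192, 0.0681, 0.1056]
ee_rot: [-2.305, -2.119, 0.017]
wrist_force: [-23.3, -0.2, 16.8]
grip_width: 0.0002
```

```bash
python3 look.py c
```

```text
[0.51915017 0.06805127 0.10562517] [-23.68097808   0.17545851  17.34900921] [-0.05368091  3.51992676 -0.09644687]
```

View pics/c_t.png

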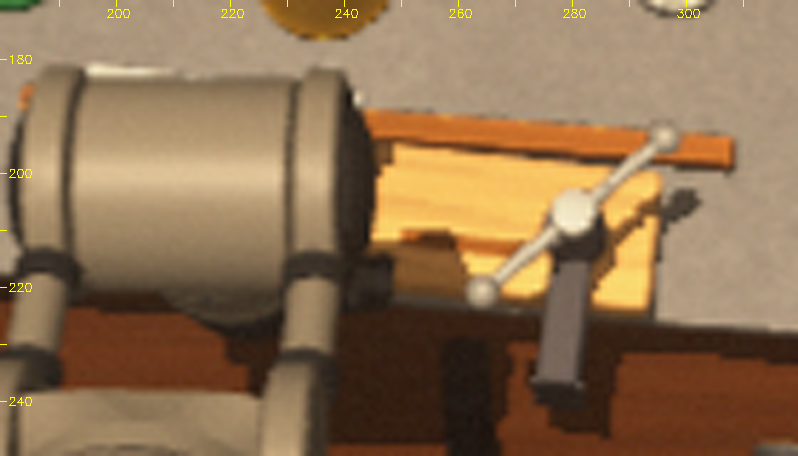

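View pics/c_s.png

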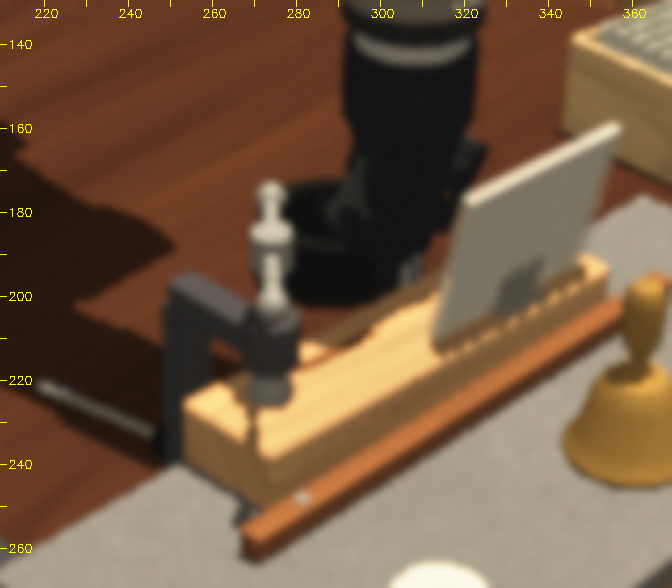

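```bash
python3 - <<'E'
from h import *
d=pickle.load(open("c.pkl","rb"));t=d["top"];s=d["scene"]
crop(t,235,185,320,235,9,"pics/c_t2.png")
crop(s,245,190,365,275,6.5,"pics/c_s2.png")
E
```

```text
(no output)
```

View pics/c_t2.png

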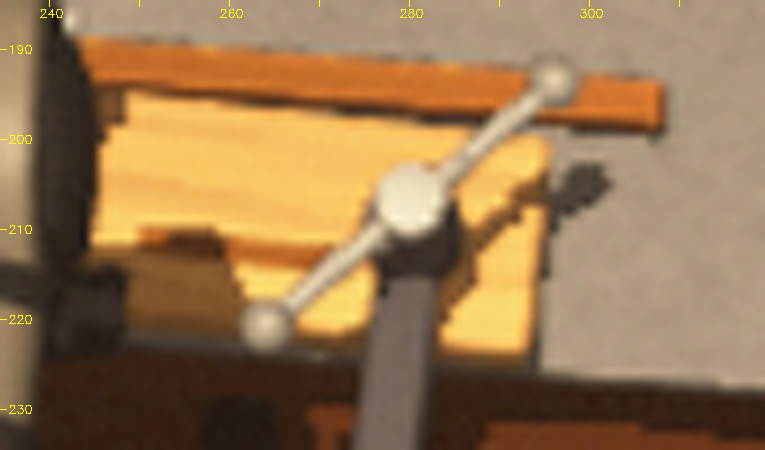

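View pics/c_s2.png

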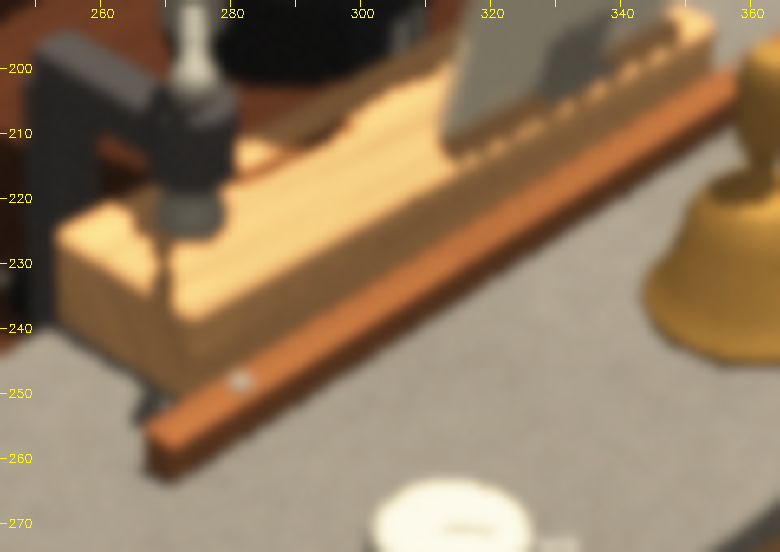

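```bash
cat >> h.py <<'E'
B0=np.array([.6033,.0228]); TH=-.084
def bf(p): 
    c,s_=np.cos(TH),np.sin(TH); e=np.asarray(p)[:2]-B0; return np.array([c*e[0]+s_*e[1],-s_*e[0]+c*e[1]])*1000
def bw(x,y,z):
    c,s_=np.cos(TH),np.sin(TH); return np.array([B0[0]+c*x-s_*y,B0[1]+s_*x+c*y,z])
E
python3 - <<'E'
from h import *
np.set_printoptions(precision=4,suppress=True)
d=pickle.load(open("c.pkl","rb"));t=d["top"];s=d["scene"]
for n,p,z in(("rr",(295.3,199.6),.13),("rm",(248.5,194.8),.13),("fr",(293.5,224),.13),("fm",(262,221.5),.13)): print(n,bf(onz(t,*p,z)))
for n,p,z in(("rr",(273.5,237.5),.13),("rl",(353.5,196.5),.13),("r m",(315,215),.13),("fr",(253,225.5),.13)): print("s",n,bf(onz(s,*p,z)))
for n,p in(("right",(267,253.5)),("rightback",(270,258)),("left",(355,199.5))): print("s bat",n,bf(onz(s,*p,.108)))
# predicted home
for y in(-140,-5,140): print(y,proj(t,bw(0,y/1e3,.13)),proj(t,bw(-.07,y/1e3,.13)),"scene",proj(s,bw(0,y/1e3,.13)))
for y in(-180,0,180): print("bat",proj(t,bw(0,y/1e3,.09)),proj(s,bw(.015,y/1e3,.108)),proj(s,bw(.0,y/1e3,.108)))
o=pickle.load(open("s0.pkl","rb"))["scene"]
E
```

```text
rr [ -11.4665 -145.1528]
rm [ -8.0981 -12.8151]
fr [ -80.7085 -145.3453]
fm [-80.5849 -57.1999]
s rr [ -17.6623 -143.3309]
s rl [  1.6964 117.5169]
s r m [-11.6354 -12.2881]
s fr [ -82.7466 -142.5119]
s bat right [  -7.9412 -173.1273]
s bat rightback [   7.6513 -179.7367]
s bat left [ -7.569  139.3289]
-140 [293.7802 195.4561] [291.8813 220.0537] scene [280.4616 240.2084]
-5 [245.9975 191.7683] [243.7205 216.302 ] scene [320.8919 215.6956]
140 [194.8843 187.8307] [192.2066 212.2795] scene [358.408  192.9348]
bat [307.3564 199.0192] [272.3901 259.5597] [267.3536 256.5006]
bat [245.3579 194.2287] [326.7501 225.2653] [321.7769 222.7416]
bat [183.6729 189.4709] [371.8058 196.805 ] [366.9562 194.6863]
```

The block has cocked: its left end is at the batten and the right end is about 11 mm short. The tool is also pressing down about 17 N, which adds friction. I'll relieve that by lifting slightly.

Call:
servo_tool:
  rows:
    - [[0, 0, 0.03], [0, 0, 0], 1]
    - [[0, 0, 0.03], [0, 0, 0], 1]
    - [[0, 0, 0.03], [0, 0, 0], 1]
    - [[0, 0, 0], [0, 0, 0], 1]
    - [[0, 0, 0], [0, 0, 0], 1]
    - [[0, 0, 0], [0, 0, 0], 1]
    - [[0, 0, 0], [0, 0, 0], 1]
    - [[0, 0, 0], [0, 0, 0], 1]

```text
time: 5.73
tcp_pos: [0.5208, 0.0672, 0.1065]
ee_rot: [-2.307, -2.121, 0.015]
wrist_force: [-11.8, -3.0, -2.5]
grip_width: 0.0002
```

Call:
servo_tool:
  rows:
    - [[0.05, 0, 0.01], [0, 0, 0], 1]
    - [[0.05, 0, 0.01], [0, 0, 0], 1]
    - [[0.05, 0, 0.01], [0, 0, 0], 1]
    - [[0.05, 0, 0], [0, 0, 0], 1]
    - [[0, 0, 0], [0, 0, 0], 1]
    - [[0, 0, 0], [0, 0, 0], 1]
    - [[0, 0, 0], [0, 0, 0], 1]
    - [[0, 0, 0], [0, 0, 0], 1]

```text
time: 6.4
tcp_pos: [0.5223, 0.0662, 0.1065]
ee_rot: [-2.302, -2.117, 0.03]
wrist_force: [-25.8, -8.8, 2.6]
grip_width: 0.0001
```

```bash
python3 look.py e;  python3 - <<'E'
from h import *
d=pickle.load(open("e.pkl","rb"));t=d["top"];s=d["scene"]
crop(t,235,185,320,235,9,"pics/e_t2.png")
crop(s,245,190,365,275,6.5,"pics/e_s2.png")
E
```

```text
[0.52225757 0.06616963 0.1064456 ] [-25.82563346  -8.53275399   4.19371746] [-1.36809894  3.88415411 -0.15034591]
```

View pics/e_t2.png

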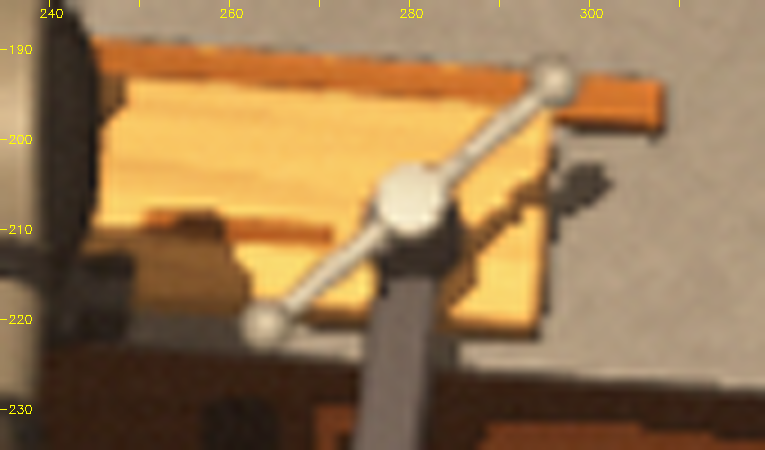

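View pics/e_s2.png

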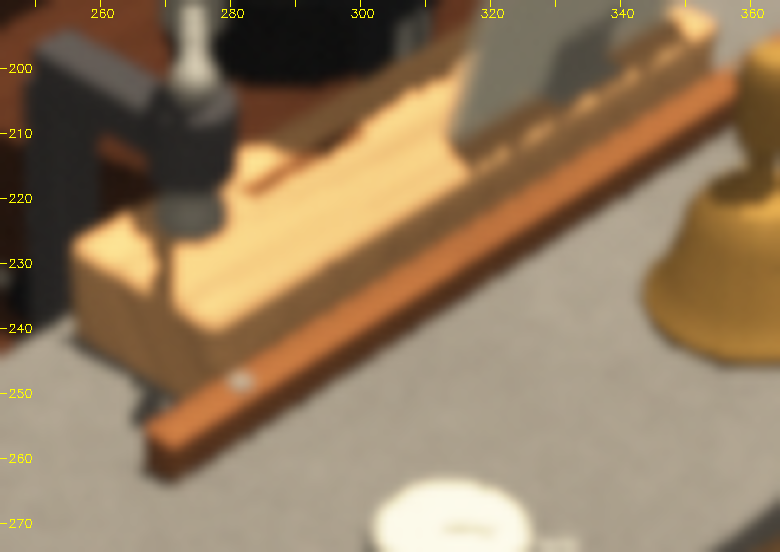

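```bash
python3 - <<'E'
from h import *
np.set_printoptions(precision=4,suppress=True)
d=pickle.load(open("e.pkl","rb"));t=d["top"];s=d["scene"]
# edge profiles in top: columns 250..290, block rear edge & batten rear edge subpixel, by hue/brightness
P=t["pixels"].astype(float)
for u in range(250,294,6):
    print(u,[tuple(map(int,P[v,u])) for v in range(187,200)])
print()
for u in (262,268,290): print(u,[tuple(map(int,P[v,u])) for v in range(216,228)])
for n,p,z in(("rr",(295.3,196.3),.13),("rm",(248.5,193.5),.13),("fr",(294,221.2),.13),("fm",(262,219),.13)): print(n,bf(onz(t,*p,z)))
for n,p,z in(("rr",(277,240),.13),("rl",(353.5,196.5),.13),("r m",(317,216),.13),("fr",(255.5,227.5),.13)): print("s",n,bf(onz(s,*p,z)))
E
```

```text
250 [(178, 153, 126), (175, 152, 126), (159, 120, 85), (189, 108, 49), (194, 105, 41), (193, 105, 39), (203, 126, 58), (245, 189, 93), (248, 195, 97), (244, 185, 94), (246, 189, 94), (249, 200, 101), (250, 202, 102)]
256 [(170, 149, 123), (174, 153, 125), (165, 143, 117), (198, 119, 62), (194, 106, 41), (192, 105, 38), (171, 94, 39), (233, 166, 82), (247, 192, 93), (246, 191, 97), (244, 185, 92), (247, 194, 97), (249, 200, 99)]
262 [(174, 150, 124), (170, 148, 121), (172, 151, 125), (179, 120, 74), (202, 115, 47), (201, 110, 43), (197, 108, 42), (214, 137, 61), (246, 189, 94), (248, 194, 98), (243, 185, 93), (245, 189, 94), (248, 196, 100)]
268 [(170, 149, 122), (169, 150, 122), (170, 150, 123), (153, 129, 103), (207, 122, 59), (204, 113, 44), (196, 109, 42), (184, 102, 42), (237, 171, 83), (248, 197, 99), (248, 196, 98), (246, 191, 97), (247, 192, 97)]
274 [(168, 147, 121), (173, 151, 125), (175, 153, 127), (173, 150, 125), (186, 124, 76), (204, 115, 46), (201, 111, 42), (199, 110, 42), (221, 147, 70), (246, 193, 98), (249, 197, 100), (249, 198, 101), (247, 191, 97)]
280 [(169, 150,
[... 725 characters left out ...]
115), (162, 141, 114), (142, 123, 97), (92, 79, 62), (65, 48, 38), (56, 34, 21), (57, 34, 21), (56, 32, 20)]
268 [(205, 170, 120), (229, 209, 173), (204, 185, 151), (145, 124, 95), (96, 74, 48), (157, 137, 110), (172, 150, 122), (178, 155, 129), (103, 88, 71), (64, 46, 30), (57, 36, 23), (56, 34, 19)]
290 [(249, 218, 113), (249, 214, 108), (249, 214, 110), (249, 205, 103), (226, 159, 78), (129, 85, 44), (89, 67, 42), (171, 147, 121), (179, 158, 129), (180, 157, 130), (94, 77, 62), (60, 37, 23)]
rr [  -2.0712 -144.4442]
rm [ -4.3915 -12.4792]
fr [ -72.7534 -146.1394]
fm [-73.5742 -56.5965]
s rr [  -5.839  -144.6551]
s rl [  1.6964 117.5169]
s r m [ -5.587  -12.2822]
s fr [ -73.0394 -144.0811]
```

```bash
cat > gap.py <<'E'
import sys
from h import *
d=pickle.load(open(sys.argv[1]+".pkl","rb"));t=d["top"]
P=t["pixels"].astype(float)
# subpixel: blue channel: riser ~125, batten ~42, block ~95.  red-blue difference / use B
def cross(col,lvl,rising,lo,hi):
    for v in range(lo,hi):
        a,b=col[v],col[v+1]
        if (not rising and a>=lvl>b) or (rising and a<=lvl<b): return v+(a-lvl)/(a-b)
    return np.nan
rows=[]
for u in range(248,292):
    rb=P[:,u,0]-P[:,u,1]      # riser ~23, batten ~90, block ~53
    a=cross(rb,(22+90)/2,True,183,196)
    if np.isnan(a): continue
    g=P[:,u,1]; b=cross(g,150,True,int(a)+2,int(a)+8)
    # expected
    rows.append((u,a,b,b-a))
R=np.array(rows); R=R[~np.isnan(R).any(1)]
def exp(gap,u):
    ys=np.linspace(-.2,.05,400); pa=np.array([proj(t,bw(.015,y,.108)) for y in ys]); pb=np.array([proj(t,bw(-gap,y,.13)) for y in ys])
    return np.interp(u,pb[::-1,0],pb[::-1,1])-np.interp(u,pa[::-1,0],pa[::-1,1])
g=np.linspace(-.004,.022,27); 
for u,a,b,w in R[::4]:
    e=[exp(x,u) for x in g]; print(int(u),round(w,2),"gap mm",round(1000*np.interp(w,e,g),1))
gaps=np.array([1000*np.interp(w,[exp(x,u) for x in g],g) for u,_,_,w in R]); 
ys=np.array([bf(onz(t,u,b,.13))[1] for u,a,b,w in R]); p=np.polyfit(ys,gaps,1); print("gap at 0",p[1],"slope rad",p[0],"at y=-60",np.polyval(p,-60),"resid",np.std(gaps-np.polyval(p,ys)))
E
python3 gap.py s0;python3 gap.py c; python3 gap.py e
```

```text
249 7.3 gap mm 10.1
253 7.31 gap mm 10.1
276 7.72 gap mm 11.2
289 6.38 gap mm 7.4
gap at 0 11.831656015263208 slope rad 0.042461400824075964 at y=-60 9.283971965818651 resid 2.33475754483965
249 6.15 gap mm 6.8
253 6.2 gap mm 6.9
257 6.1 gap mm 6.6
261 6.8 gap mm 8.6
265 6.48 gap mm 7.7
269 6.73 gap mm 8.4
273 7.05 gap mm 9.3
277 6.7 gap mm 8.4
281 7.21 gap mm 9.8
285 7.16 gap mm 9.7
gap at 0 7.444002355395309 slope rad -0.005608899835126095 at y=-60 7.780536345502875 resid 1.770547022299382
249 4.45 gap mm 2.0
253 4.11 gap mm 1.0
257 4.1 gap mm 0.9
261 4.24 gap mm 1.3
265 4.1 gap mm 0.9
269 4.21 gap mm 1.3
273 3.9 gap mm 0.3
277 4.1 gap mm 0.9
281 4.16 gap mm 1.1
285 3.9 gap mm 0.4
289 4.5 gap mm 2.1
gap at 0 0.9472910367249678 slope rad -0.0006751955706685119 at y=-60 0.9878027709650785 resid 0.4117892667086315
```

The top view shows the block's rear edge parallel to the batten (slope about 0, gap 1±1 mm), so it is home. I'll back off straight, then rise and cross over to the bar.

Call:
servo_tool:
  rows:
    - [[-0.15, 0.02, 0], [0, 0, 0], 1]
    - [[-0.15, 0, 0], [0, 0, 0], 1]
    - [[-0.3, 0, 0], [0, 0, 0], 1]
    - [[-0.6, 0, 0], [0, 0, 0], 1]
    - [[-0.6, 0, 0.2], [0, 0, 5], 1]
    - [[-0.4, 0, 0.8], [0, 0, 6], 1]
    - [[0, 0, 1], [0, 0, 6], 1]
    - [[0, 0, 1], [0, 0, 6], 1]

```text
time: 7.17
tcp_pos: [0.465, 0.0684, 0.2007]
ee_rot: [-1.836, -2.549, -0.0]
wrist_force: [1.2, 0.5, -0.1]
grip_width: 0.0002
```

Call:
servo_tool:
  rows:
    - [[0, -0.3, 1], [0, 0, 6], 1]
    - [[0, -0.8, 0.8], [0, 0, 6], 1]
    - [[0.1, -1, 0], [0, 0, 5], 1]
    - [[0.1, -1, 0], [0, 0, 0], 1]
    - [[0.1, -1, 0], [0, 0, 0], 1]
    - [[0, -0.1, 0], [0, 0, 0], 1]
    - [[0, 0, 0], [0, 0, 0], 1]
    - [[0, 0, 0], [0, 0, 0], 1]

```text
time: 7.83
tcp_pos: [0.4749, -0.0574, 0.2536]
ee_rot: [1.448, 2.788, 0.001]
wrist_force: [0.3, 1.1, 0.5]
grip_width: -0.0002
```

```bash
python3 look.py f; python3 gap.py f; python3 -c "
from workcell import r
from scipy.spatial.transform import Rotation as R
print(R.from_rotvec(r.observe()['ee_rot']).as_matrix(), r.observe()['q'])"
```

```text
[ 0.47497967 -0.05677295  0.25364631] [-0.07594716  0.53348601 -0.25971167] [-0.00079023  0.0055296  -0.01228258]
291 3.97 gap mm 0.5
gap at 0 0.27275883618098307 slope rad -0.002059915861863979 at y=-60 0.39635378789282183 resid 0.0
[[-5.76710411e-01  8.16948582e-01  3.39550418e-04]
 [ 8.16948647e-01  5.76710307e-01  3.60536580e-04]
 [ 9.87176223e-05  4.85320454e-04 -9.99999877e-01]] [-2.79654064e-01  2.38025615e-01  1.60734442e+00  4.57416451e-04
  1.29599580e+00 -2.46527071e+00]gap.py:27: RankWarning: Polyfit may be poorly conditioned
  ys=np.array([bf(onz(t,u,b,.13))[1] for u,a,b,w in R]); p=np.polyfit(ys,gaps,1); print("gap at 0",p[1],"slope rad",p[0],"at y=-60",np.polyval(p,-60),"resid",np.std(gaps-np.polyval(p,ys)))
```

View pics/f_t.png

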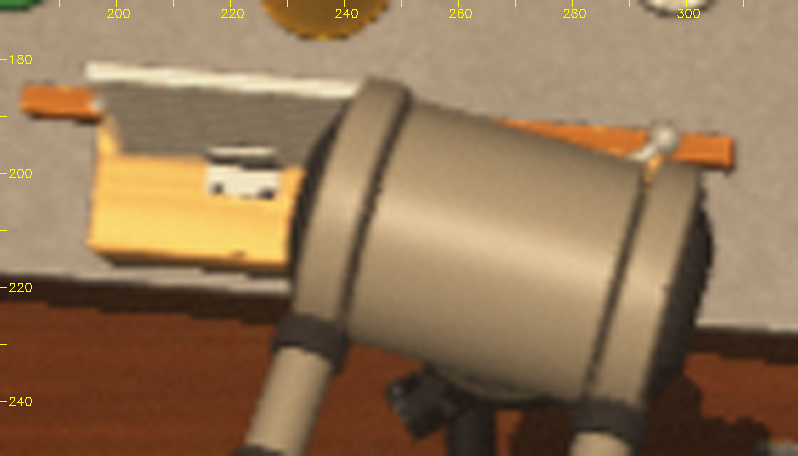

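View pics/f_s.png

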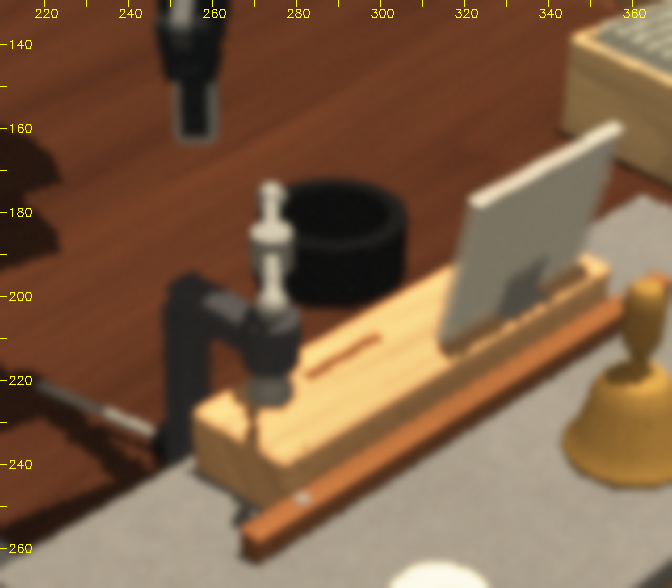

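Call:
servo_tool:
  rows:
    - [[0.05, -0.05, -0.5], [0, 0, 0], 1]
    - [[0.05, -0.05, -0.5], [0, 0, 0], 1]
    - [[0, 0, -0.5], [0, 0, 0], 1]
    - [[0.15, 0.12, 0], [0, 0, 0], 1]
    - [[0.15, 0.12, 0], [0, 0, 0], 1]
    - [[0.1, 0.08, 0], [0, 0, 0], 1]
    - [[0, 0, 0], [0, 0, 0], 1]
    - [[0, 0, 0], [0, 0, 0], 1]

```text
time: 8.6
tcp_pos: [0.4907, -0.0508, 0.2093]
ee_rot: [1.445, 2.788, 0.001]
wrist_force: [-0.3, 0.1, -0.8]
grip_width: 0.0001
```

```bash
python3 look.py g
```

```text
[ 0.49026693 -0.05109134  0.20902645] [ 0.8163935  -0.65046398  0.31283575] [-0.00455946  0.04350054 -0.03229361]
```

View pics/g_s.png

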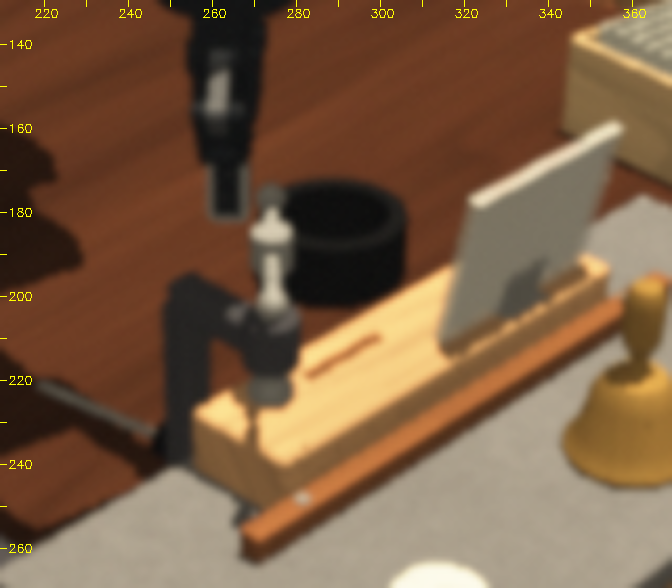

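```bash
cat > arc.py <<'E'
import sys,numpy as np
C=np.array([.5446,-.0796])
def P(a,off=.019):
    a=np.radians(a); return C+.055*np.array([np.cos(a),np.sin(a)])-off*np.array([np.sin(a),-np.cos(a)])
f0,f1,n=map(float,sys.argv[1:4]); n=int(n)
cur=np.array([float(x) for x in sys.argv[4:6]]) if len(sys.argv)>4 else P(f0)
for a in np.linspace(f0,f1,n+1)[1:]:
    q=P(a); print(round(a,1),q.round(4),((q-cur)/.03).round(2)); cur=q
E
python3 arc.py 130 102 7 .4903 -.0510; python3 arc.py 102 58 11
```

```text
126.0 [ 0.4969 -0.0463] [0.22 0.16]
122.0 [ 0.4993 -0.043 ] [0.08 0.11]
118.0 [ 0.502 -0.04 ] [0.09 0.1 ]
114.0 [ 0.5049 -0.0371] [0.1 0.1]
110.0 [ 0.5079 -0.0344] [0.1  0.09]
106.0 [ 0.5112 -0.032 ] [0.11 0.08]
102.0 [ 0.5146 -0.0298] [0.11 0.07]
98.0 [ 0.5181 -0.0278] [0.12 0.07]
94.0 [ 0.5218 -0.0261] [0.12 0.06]
90.0 [ 0.5256 -0.0246] [0.13 0.05]
86.0 [ 0.5295 -0.0234] [0.13 0.04]
82.0 [ 0.5334 -0.0225] [0.13 0.03]
78.0 [ 0.5375 -0.0219] [0.13 0.02]
74.0 [ 0.5415 -0.0215] [0.13 0.01]
70.0 [ 0.5456 -0.0214] [0.14 0.  ]
66.0 [ 0.5496 -0.0216] [ 0.14 -0.01]
62.0 [ 0.5536 -0.0221] [ 0.13 -0.02]
58.0 [ 0.5576 -0.0229] [ 0.13 -0.03]
```

Call:
servo_tool:
  rows:
    - [[0.12, 0.08, 0], [0, 0, 0], 1]
    - [[0.1, 0.08, 0], [0, 0, -3], 1]
    - [[0.08, 0.11, 0], [0, 0, -3], 1]
    - [[0.09, 0.1, 0], [0, 0, -3], 1]
    - [[0.1, 0.1, 0], [0, 0, -4], 1]
    - [[0.1, 0.09, 0], [0, 0, -4], 1]
    - [[0.11, 0.08, 0], [0, 0, -4], 1]
    - [[0, 0, 0], [0, 0, 0], 1]

```text
time: 9.37
tcp_pos: [0.5115, -0.0318, 0.2086]
ee_rot: [1.934, 2.476, 0.0]
wrist_force: [0.3, 0.3, 0.4]
grip_width: -0.0001
```

```bash
python3 look.py i
```

```text
[ 0.51115562 -0.0319882   0.20855676] [0.1155744  0.43817497 0.02175019] [ 0.04356307 -0.00117267  0.01589919]
```

View pics/i_s.png

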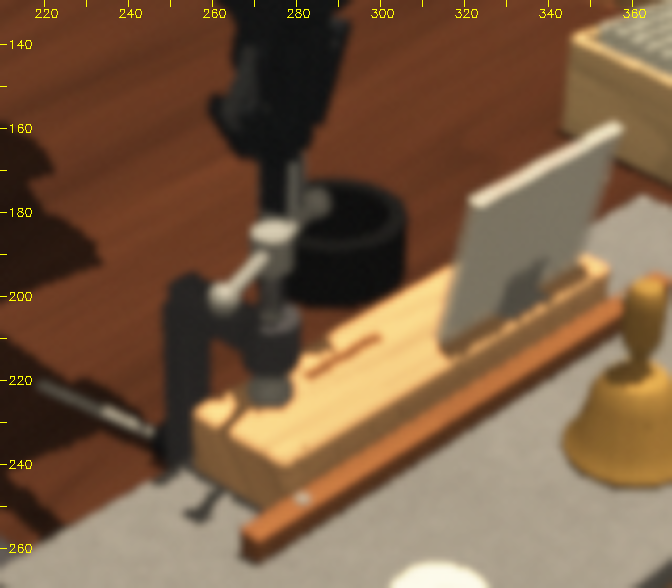

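View pics/i_t.png

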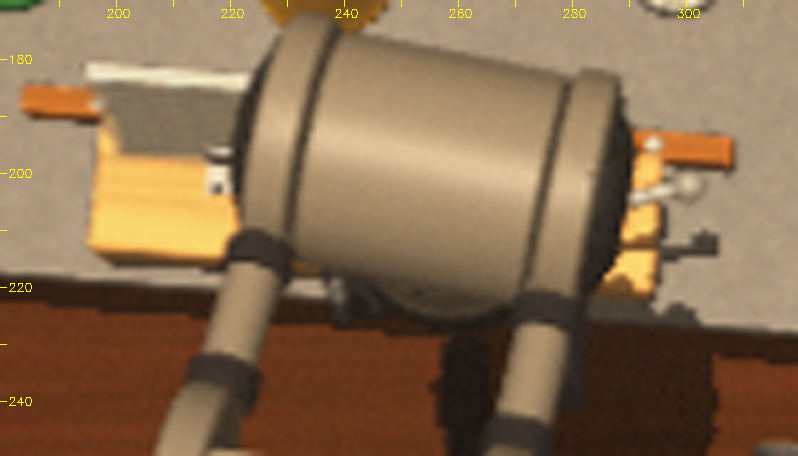

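Call:
servo_tool:
  rows:
    - [[0.03, 0.02, 0], [0, 0, -1], 1]
    - [[0.03, 0.02, 0], [0, 0, -1], 1]
    - [[0.03, 0.01, 0], [0, 0, -1], 1]
    - [[0.03, 0.02, 0], [0, 0, -1], 1]
    - [[0.03, 0.02, 0], [0, 0, -1], 1]
    - [[0.03, 0.01, 0], [0, 0, -1], 1]
    - [[0.03, 0.02, 0], [0, 0, -1], 1]
    - [[0.03, 0.01, 0], [0, 0, -1], 1]

```text
time: 10.13
tcp_pos: [0.5184, -0.028, 0.2085]
ee_rot: [-2.101, -2.336, -0.0]
wrist_force: [-1.6, 0.7, -0.1]
grip_width: 0.0002
```

Call:
servo_tool:
  rows:
    - [[0.03, 0.02, 0], [0, 0, -1], 1]
    - [[0.03, 0.01, 0], [0, 0, -1], 1]
    - [[0.03, 0.01, 0], [0, 0, -1], 1]
    - [[0.03, 0.02, 0], [0, 0, -1], 1]
    - [[0, 0, 0], [0, 0, 0], 1]
    - [[0, 0, 0], [0, 0, 0], 1]
    - [[0, 0, 0], [0, 0, 0], 1]
    - [[0, 0, 0], [0, 0, 0], 1]

```text
time: 10.8
tcp_pos: [0.522, -0.0263, 0.2085]
ee_rot: [2.179, 2.263, 0.0]
wrist_force: [-0.5, 0.1, -0.2]
grip_width: -0.0001
```

Call:
servo_tool:
  rows:
    - [[0.03, 0.01, 0], [0, 0, -1], 1]
    - [[0.03, 0.01, 0], [0, 0, -1], 1]
    - [[0.02, 0.01, 0], [0, 0, -0.5], 1]
    - [[0.02, 0.01, 0], [0, 0, -0.5], 1]
    - [[0.02, 0, 0], [0, 0, -0.5], 1]
    - [[0.02, 0.01, 0], [0, 0, -0.5], 1]
    - [[0, 0, 0], [0, 0, 0], 1]
    - [[0, 0, 0], [0, 0, 0], 1]

```text
time: 11.47
tcp_pos: [0.5262, -0.0248, 0.2085]
ee_rot: [2.257, 2.185, 0.0]
wrist_force: [-0.2, -0.2, -0.9]
grip_width: -0.0001
```

Call:
servo_tool:
  rows:
    - [[0.02, 0.01, 0], [0, 0, -0.5], 1]
    - [[0.02, 0, 0], [0, 0, -0.5], 1]
    - [[0.02, 0.01, 0], [0, 0, -0.5], 1]
    - [[0.02, 0, 0], [0, 0, -0.5], 1]
    - [[0, 0, 0], [0, 0, 0], 1]
    - [[0, 0, 0], [0, 0, 0], 1]
    - [[0, 0, 0], [0, 0, 0], 1]
    - [[0, 0, 0], [0, 0, 0], 1]

```text
time: 12.13
tcp_pos: [0.5285, -0.0242, 0.2085]
ee_rot: [2.295, 2.146, 0.0]
wrist_force: [-0.9, -0.6, -1.1]
grip_width: 0.0
```

Call:
servo_tool:
  rows:
    - [[0.02, 0.01, 0], [0, 0, -0.5], 1]
    - [[0.02, 0, 0], [0, 0, -0.5], 1]
    - [[0.02, 0.01, 0], [0, 0, -0.5], 1]
    - [[0.02, 0, 0], [0, 0, -0.5], 1]
    - [[0, 0, 0], [0, 0, 0], 1]
    - [[0, 0, 0], [0, 0, 0], 1]
    - [[0, 0, 0], [0, 0, 0], 1]
    - [[0, 0, 0], [0, 0, 0], 1]

```text
time: 12.8
tcp_pos: [0.5309, -0.0236, 0.2085]
ee_rot: [2.332, 2.105, 0.0]
wrist_force: [-1.5, -0.7, -0.3]
grip_width: -0.0001
```

Call:
servo_tool:
  rows:
    - [[0.02, 0, 0], [0, 0, -0.5], 1]
    - [[0.02, 0.01, 0], [0, 0, -0.5], 1]
    - [[0.02, 0, 0], [0, 0, -0.5], 1]
    - [[0.02, 0.01, 0], [0, 0, -0.5], 1]
    - [[0, 0, 0], [0, 0, 0], 1]
    - [[0, 0, 0], [0, 0, 0], 1]
    - [[0, 0, 0], [0, 0, 0], 1]
    - [[0, 0, 0], [0, 0, 0], 1]

```text
time: 13.47
tcp_pos: [0.5333, -0.023, 0.2085]
ee_rot: [-2.368, -2.064, -0.0]
wrist_force: [-1.0, -0.3, -1.4]
grip_width: -0.0003
```

Call:
servo_tool:
  rows:
    - [[0.02, 0, 0], [0, 0, -0.5], 1]
    - [[0.02, 0.01, 0], [0, 0, -0.5], 1]
    - [[0.02, 0, 0], [0, 0, -0.5], 1]
    - [[0.02, 0, 0], [0, 0, -0.5], 1]
    - [[0, 0, 0], [0, 0, 0], 1]
    - [[0, 0, 0], [0, 0, 0], 1]
    - [[0, 0, 0], [0, 0, 0], 1]
    - [[0, 0, 0], [0, 0, 0], 1]

```text
time: 14.13
tcp_pos: [0.5357, -0.0227, 0.2086]
ee_rot: [2.404, 2.023, 0.0]
wrist_force: [-0.8, 0.2, -0.1]
grip_width: -0.0004
```

Call:
servo_tool:
  rows:
    - [[0.02, 0, 0], [0, 0, -0.5], 1]
    - [[0.02, 0.01, 0], [0, 0, -0.5], 1]
    - [[0.02, 0, 0], [0, 0, -0.5], 1]
    - [[0.02, 0, 0], [0, 0, -0.5], 1]
    - [[0.02, 0, 0], [0, 0, -0.5], 1]
    - [[0, 0, 0], [0, 0, 0], 1]
    - [[0, 0, 0], [0, 0, 0], 1]
    - [[0, 0, 0], [0, 0, 0], 1]

```text
time: 14.8
tcp_pos: [0.5388, -0.0224, 0.2086]
ee_rot: [2.447, 1.97, 0.0]
wrist_force: [-0.7, -0.1, -0.3]
grip_width: -0.0
```

Call:
servo_tool:
  rows:
    - [[0.02, 0, 0], [0, 0, -0.5], 1]
    - [[0.02, 0.01, 0], [0, 0, -0.5], 1]
    - [[0.02, 0, 0], [0, 0, -0.5], 1]
    - [[0.02, 0, 0], [0, 0, -0.5], 1]
    - [[0.02, 0, 0], [0, 0, -0.5], 1]
    - [[0, 0, 0], [0, 0, 0], 1]
    - [[0, 0, 0], [0, 0, 0], 1]
    - [[0, 0, 0], [0, 0, 0], 1]

```text
time: 15.47
tcp_pos: [0.5418, -0.0221, 0.2085]
ee_rot: [2.49, 1.916, 0.0]
wrist_force: [-1.1, -0.8, 0.1]
grip_width: -0.0002
```

```bash
python3 look.py j
```

```text
[ 0.54175701 -0.02207658  0.20854367] [-0.5085269  -0.8027437   0.00188183] [-0.13508435  0.126222    0.01649511]
```

View pics/j_s.png

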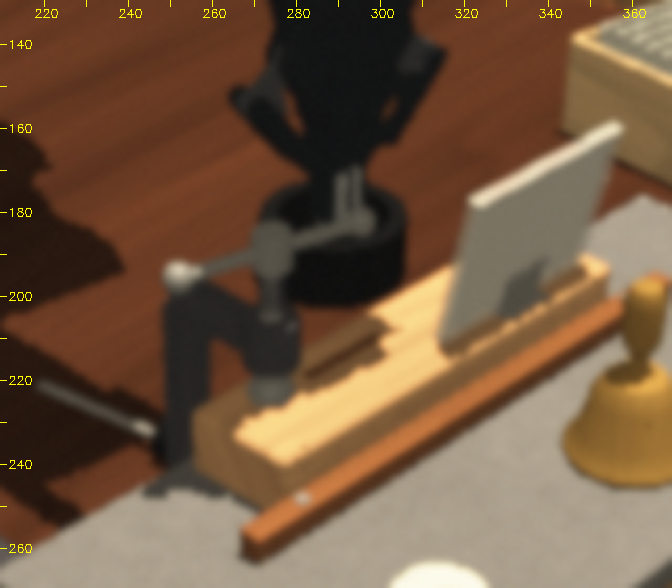

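View pics/j_t.png

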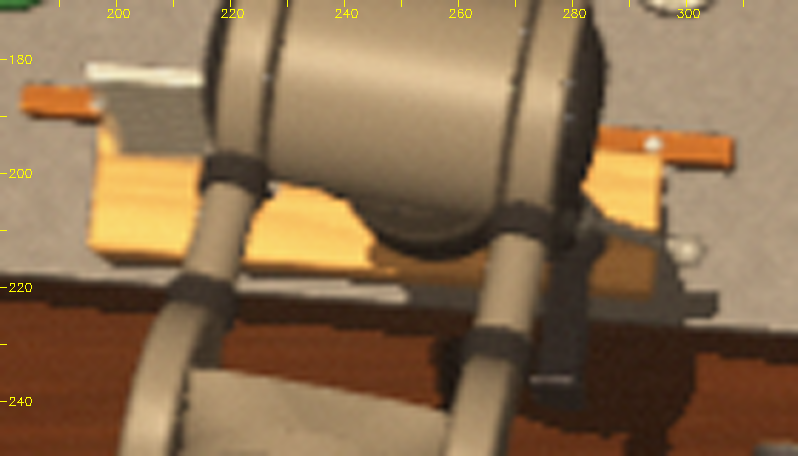

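The bar has turned about 56° (ball b at top pixel (300,213)) and the finger is still on ball a. I'll carry on in small steps.

Call:
servo_tool:
  rows:
    - [[0.02, 0, 0], [0, 0, -0.5], 1]
    - [[0.02, 0, 0], [0, 0, -0.5], 1]
    - [[0.02, 0, 0], [0, 0, -0.5], 1]
    - [[0.02, 0, 0], [0, 0, -0.5], 1]
    - [[0.02, 0, 0], [0, 0, -0.5], 1]
    - [[0, 0, 0], [0, 0, 0], 1]
    - [[0, 0, 0], [0, 0, 0], 1]
    - [[0, 0, 0], [0, 0, 0], 1]

```text
time: 16.23
tcp_pos: [0.5448, -0.0221, 0.2085]
ee_rot: [2.531, 1.861, 0.0]
wrist_force: [-1.0, -0.8, -0.1]
grip_width: -0.0
```

Call:
servo_tool:
  rows:
    - [[0.02, 0, 0], [0, 0, -0.5], 1]
    - [[0.02, 0, 0], [0, 0, -0.5], 1]
    - [[0.02, 0, 0], [0, 0, -0.5], 1]
    - [[0.02, 0, 0], [0, 0, -0.5], 1]
    - [[0.02, 0, 0], [0, 0, -0.5], 1]
    - [[0, 0, 0], [0, 0, 0], 1]
    - [[0, 0, 0], [0, 0, 0], 1]
    - [[0, 0, 0], [0, 0, 0], 1]

```text
time: 16.9
tcp_pos: [0.5476, -0.0221, 0.2085]
ee_rot: [-2.571, -1.806, 0.0]
wrist_force: [-1.3, -0.2, -0.2]
grip_width: -0.0
```

Call:
servo_tool:
  rows:
    - [[0.02, 0, 0], [0, 0, -0.5], 1]
    - [[0.02, 0, 0], [0, 0, -0.5], 1]
    - [[0.02, -0.01, 0], [0, 0, -0.5], 1]
    - [[0.02, 0, 0], [0, 0, -0.5], 1]
    - [[0.02, 0, 0], [0, 0, -0.5], 1]
    - [[0, 0, 0], [0, 0, 0], 1]
    - [[0, 0, 0], [0, 0, 0], 1]
    - [[0, 0, 0], [0, 0, 0], 1]

```text
time: 17.57
tcp_pos: [0.5491, -0.022, 0.2083]
ee_rot: [-2.608, -1.747, 0.004]
wrist_force: [-8.8, 1.1, 3.3]
grip_width: -0.0
```

It bites: the tool stopped about 1.5 mm short and the force rose to about 9 N. I'll add a little and hold.

Call:
servo_tool:
  rows:
    - [[0.008, -0.004, 0], [0, 0, 0], 1]
    - [[0, 0, 0], [0, 0, 0], 1]
    - [[0, 0, 0], [0, 0, 0], 1]
    - [[0, 0, 0], [0, 0, 0], 1]
    - [[0, 0, 0], [0, 0, 0], 1]
    - [[0, 0, 0], [0, 0, 0], 1]
    - [[0, 0, 0], [0, 0, 0], 1]
    - [[0, 0, 0], [0, 0, 0], 1]

```text
time: 18.23
tcp_pos: [0.5492, -0.022, 0.2083]
ee_rot: [-2.607, -1.747, 0.005]
wrist_force: [-8.6, 0.6, 3.5]
grip_width: 0.0
```

```bash
python3 look.py k; python3 - <<'E'
from workcell import r,snapshot
import numpy as np
o=r.observe(); f=o["wrist_force"]; print(f, "t comp", -(f[0]*.914-f[1]*.407), o["tcp_pos"],o["time"])
from h import *
t=pickle.load(open("k.pkl","rb"))["top"]
E
```

```text
[ 0.54917016 -0.02197792  0.20833334] [-8.53159827  0.78137268  2.55693426] [0.16986376 1.42886833 0.00897344]
[-8.53159827  0.78137268  2.55693426] t comp 8.115899499992587 [ 0.54917016 -0.02197792  0.20833334] 18.3333
```

View pics/k_s.png

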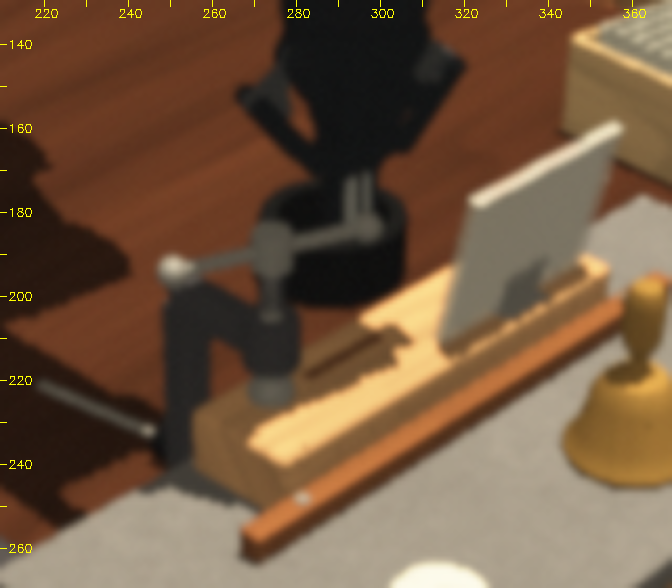

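View pics/k_t.png

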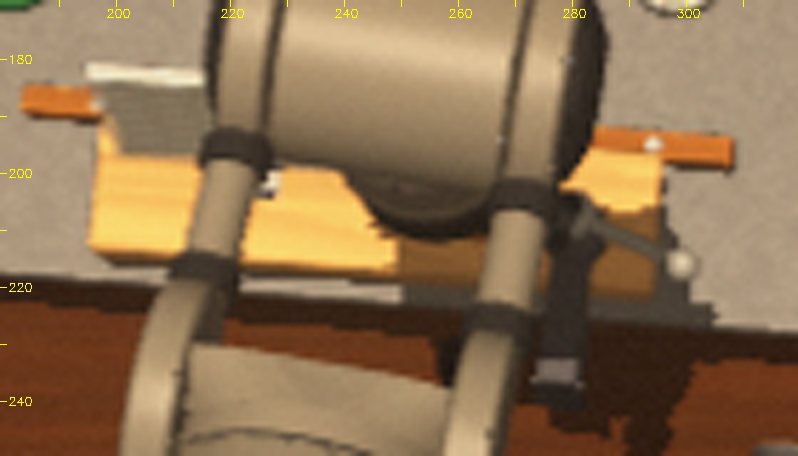

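Call:
servo_tool:
  rows:
    - [[0.02, -0.01, 0], [0, 0, 0], 1]
    - [[0, 0, 0], [0, 0, 0], 1]
    - [[0, 0, 0], [0, 0, 0], 1]
    - [[0, 0, 0], [0, 0, 0], 1]
    - [[0, 0, 0], [0, 0, 0], 1]
    - [[0, 0, 0], [0, 0, 0], 1]
    - [[0, 0, 0], [0, 0, 0], 1]
    - [[0, 0, 0], [0, 0, 0], 1]

```text
time: 19.0
tcp_pos: [0.5494, -0.0221, 0.2083]
ee_rot: [-2.607, -1.747, 0.005]
wrist_force: [-10.7, 1.7, 3.1]
grip_width: -0.0002
```

```bash
python3 - <<'E'
from workcell import r
from h import *
t=pickle.load(open("k.pkl","rb"))["top"]
b=onz(t,299.3,215.8,.22)[:2]; C=np.array([.5446,-.0796]); e=C-b; print(np.degrees(np.arctan2(e[1],e[0])),np.linalg.norm(e))
o=r.observe(); f=o["wrist_force"]; print(f, "t comp", -(f[0]*.914-f[1]*.407), o["tcp_pos"],o["time"])
E
```

```text
64.44685270522676 0.0549008922766434
[-10.65183981   1.68599419   3.09644821] t comp 10.421981222417573 [ 0.54939327 -0.02207564  0.20829855] 19.0
```

The force is about 10.3 N square to the bar. I'll hold for well over two seconds.

Call:
servo_tool:
  rows:
    - [[0, 0, 0], [0, 0, 0], 1]
    - [[0, 0, 0], [0, 0, 0], 1]
    - [[0, 0, 0], [0, 0, 0], 1]
    - [[0, 0, 0], [0, 0, 0], 1]
    - [[0, 0, 0], [0, 0, 0], 1]
    - [[0, 0, 0], [0, 0, 0], 1]
    - [[0, 0, 0], [0, 0, 0], 1]
    - [[0, 0, 0], [0, 0, 0], 1]

```text
time: 19.67
tcp_pos: [0.5494, -0.0221, 0.2083]
ee_rot: [-2.607, -1.747, 0.005]
wrist_force: [-10.2, 1.3, 3.5]
grip_width: -0.0001
```

Call:
servo_tool:
  rows:
    - [[0, 0, 0], [0, 0, 0], 1]
    - [[0, 0, 0], [0, 0, 0], 1]
    - [[0, 0, 0], [0, 0, 0], 1]
    - [[0, 0, 0], [0, 0, 0], 1]
    - [[0, 0, 0], [0, 0, 0], 1]
    - [[0, 0, 0], [0, 0, 0], 1]
    - [[0, 0, 0], [0, 0, 0], 1]
    - [[0, 0, 0], [0, 0, 0], 1]

```text
time: 20.33
tcp_pos: [0.5494, -0.0221, 0.2083]
ee_rot: [-2.607, -1.747, 0.005]
wrist_force: [-10.8, 0.9, 4.7]
grip_width: -0.0001
```

Call:
servo_tool:
  rows:
    - [[0, 0, 0], [0, 0, 0], 1]
    - [[0, 0, 0], [0, 0, 0], 1]
    - [[0, 0, 0], [0, 0, 0], 1]
    - [[0, 0, 0], [0, 0, 0], 1]
    - [[0, 0, 0], [0, 0, 0], 1]
    - [[0, 0, 0], [0, 0, 0], 1]
    - [[0, 0, 0], [0, 0, 0], 1]
    - [[0, 0, 0], [0, 0, 0], 1]

```text
time: 21.0
tcp_pos: [0.5494, -0.0221, 0.2083]
ee_rot: [-2.607, -1.747, 0.005]
wrist_force: [-10.9, 1.5, 5.1]
grip_width: -0.0002
```

Call:
servo_tool:
  rows:
    - [[0, 0, 0], [0, 0, 0], 1]
    - [[0, 0, 0], [0, 0, 0], 1]
    - [[0, 0, 0], [0, 0, 0], 1]
    - [[0, 0, 0], [0, 0, 0], 1]
    - [[0, 0, 0], [0, 0, 0], 1]
    - [[0, 0, 0], [0, 0, 0], 1]
    - [[0, 0, 0], [0, 0, 0], 1]
    - [[0, 0, 0], [0, 0, 0], 1]

```text
time: 21.67
tcp_pos: [0.5494, -0.0221, 0.2083]
ee_rot: [-2.607, -1.747, 0.005]
wrist_force: [-10.6, 1.8, 3.9]
grip_width: -0.0001
```

It held for 2.7 s at about 10 N with no movement. Now I'll back off square to the bar, then go up and away.

Call:
servo_tool:
  rows:
    - [[-0.05, 0.02, 0], [0, 0, 0], 1]
    - [[-0.1, 0.04, 0], [0, 0, 0], 1]
    - [[-0.2, 0.1, 0], [0, 0, 0], 1]
    - [[-0.5, 0.2, 0], [0, 0, 0], 1]
    - [[-0.5, 0.1, 0.2], [0, 0, 0], 1]
    - [[-0.2, 0, 0.8], [0, 0, 0], 1]
    - [[0, 0, 1], [0, 0, 0], 1]
    - [[0, 0, 1], [0, 0, 0], 1]

```text
time: 22.33
tcp_pos: [0.5046, -0.0086, 0.2997]
ee_rot: [-2.61, -1.749, -0.001]
wrist_force: [2.0, 0.2, -0.5]
grip_width: 0.0002
```

Call:
servo_tool:
  rows:
    - [[-0.4, 0.9, 0], [0, 0, 0], 1]
    - [[-0.4, 0.9, 0], [0, 0, 0], 1]
    - [[-0.4, 0.9, 0], [0, 0, 0], 1]
    - [[-0.4, 0.9, 0], [0, 0, 0], 1]
    - [[-0.4, 0.9, 0], [0, 0, 0], 1]
    - [[-0.4, 0.9, 0], [0, 0, 0], 1]
    - [[-0.4, 0.9, 0], [0, 0, 0], 1]
    - [[-0.4, 0.9, 0], [0, 0, 0], 1]

```text
time: 23.0
tcp_pos: [0.4084, 0.2085, 0.2989]
ee_rot: [2.61, 1.749, 0.004]
wrist_force: [-0.6, 1.2, 0.6]
grip_width: -0.0001
```

Call:
servo_tool:
  rows:
    - [[-0.3, 0.8, 0], [0, 0, 0], 1]
    - [[-0.3, 0.8, 0], [0, 0, 0], 1]
    - [[-0.3, 0.8, 0], [0, 0, 0], 1]
    - [[-0.3, 0.8, 0], [0, 0, 0], 1]
    - [[0, 0, 0], [0, 0, 0], 1]
    - [[0, 0, 0], [0, 0, 0], 1]
    - [[0, 0, 0], [0, 0, 0], 1]
    - [[0, 0, 0], [0, 0, 0], 1]

```text
time: 23.67
tcp_pos: [0.3734, 0.3023, 0.2986]
ee_rot: [2.61, 1.748, 0.001]
wrist_force: [0.3, -1.0, -1.0]
grip_width: -0.0003
```

```bash
python3 look.py m; python3 gap.py m; python3 - <<'E'
from h import *
d=pickle.load(open("m.pkl","rb"))
crop(d["top"],145,130,350,250,3.9,"pics/m_t1.png")
E
```

```text
[0.37350229 0.30221973 0.2986177 ] [-0.06924403  0.13867151  0.22762684] [ 0.00710695 -0.0338629   0.00023691]
249 4.45 gap mm 1.9
253 4.18 gap mm 1.2
257 3.85 gap mm 0.2
261 4.48 gap mm 2.0
265 4.17 gap mm 1.1
269 4.3 gap mm 1.5
273 4.24 gap mm 1.3
277 4.17 gap mm 1.1
281 4.22 gap mm 1.3
285 3.99 gap mm 0.6
289 4.41 gap mm 1.8
gap at 0 0.9988872486067404 slope rad -0.002645456282609056 at y=-60 1.1576146255632838 resid 0.41701704547769186
```

View pics/m_t.png

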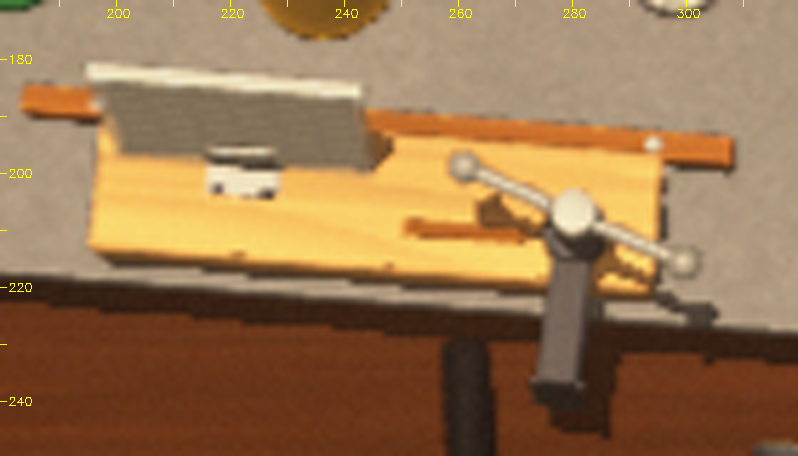

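View pics/m_t1.png

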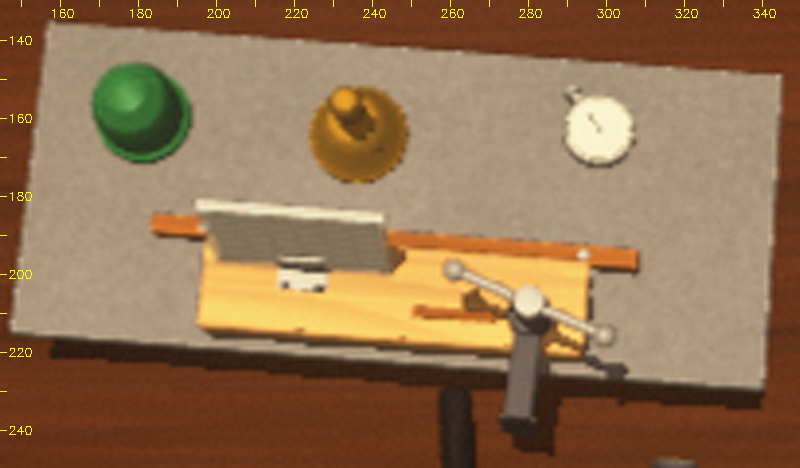

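View pics/m_s.png

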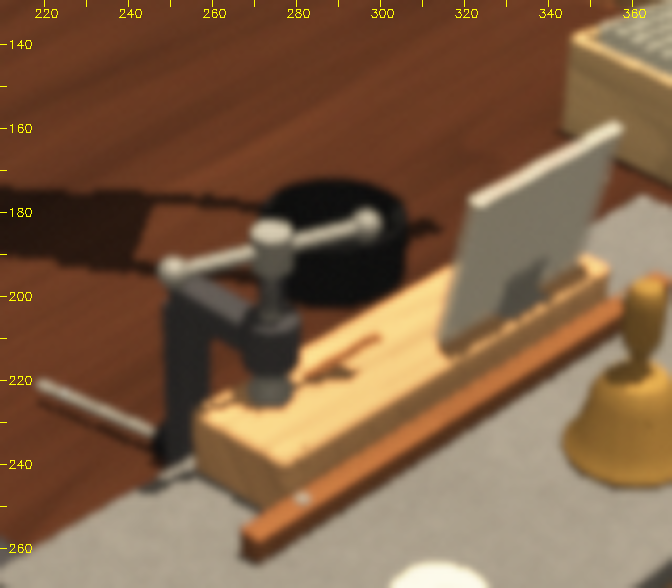

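```bash
python3 - <<'E'
from h import *
d=pickle.load(open("m.pkl","rb"));t=d["top"];P=t["pixels"].astype(int)
for u in (205,220,240,255,288): print(u,[(v,*P[v,u]) for v in range(211,229)])
for y in(.11,.07,.02,-.02,-.13): print([proj(t,bw(x,y,z)).round(2) for x,z in((-.07,.13),(-.07,.09),(-.08,.09))])
E
```

```text
205 [(211, np.int64(249), np.int64(216), np.int64(111)), (212, np.int64(249), np.int64(214), np.int64(111)), (213, np.int64(243), np.int64(186), np.int64(93)), (214, np.int64(155), np.int64(103), np.int64(53)), (215, np.int64(96), np.int64(63), np.int64(34)), (216, np.int64(81), np.int64(63), np.int64(48)), (217, np.int64(159), np.int64(136), np.int64(112)), (218, np.int64(168), np.int64(146), np.int64(121)), (219, np.int64(128), np.int64(108), np.int64(89)), (220, np.int64(70), np.int64(51), np.int64(37)), (221, np.int64(58), np.int64(36), np.int64(22)), (222, np.int64(57), np.int64(31), np.int64(19)), (223, np.int64(56), np.int64(32), np.int64(21)), (224, np.int64(52), np.int64(31), np.int64(17)), (225, np.int64(98), np.int64(53), np.int64(26)), (226, np.int64(105), np.int64(55), np.int64(27)), (227, np.int64(106), np.int64(54), np.int64(29)), (228, np.int64(110), np.int64(56), np.int64(28))]
220 [(211, np.int64(250), np.int64(215), np.int64(112)), (212, np.int64(249), np.int64(216), np.int64(110)), (213, np.int64(249), np.int64(214), np.int64(110)), (214, np.int64(229), np.int64(1
[... 3143 characters left out ...]
), np.int64(43)), (223, np.int64(167), np.int64(145), np.int64(120)), (224, np.int64(183), np.int64(159), np.int64(133)), (225, np.int64(171), np.int64(149), np.int64(124)), (226, np.int64(91), np.int64(74), np.int64(58)), (227, np.int64(57), np.int64(36), np.int64(22)), (228, np.int64(57), np.int64(34), np.int64(21))]
[array([202.84, 213.11]), array([205.11, 215.14]), array([204.75, 218.57])]
[array([217.04, 214.22]), array([218.92, 216.22]), array([218.57, 219.65])]
[array([234.82, 215.61]), array([236.21, 217.57]), array([235.89, 221.01])]
[array([249.06, 216.72]), array([250.07, 218.65]), array([249.76, 222.09])]
[array([288.31, 219.78]), array([288.24, 221.62]), array([287.97, 225.07])]
```

The block front edge, the strip of riser in front of it and the rear gap all match home to within about 1 mm, at both ends. The bar is where it bit. I'll run a last bystander check by image difference, then hand in.

```bash
python3 - <<'E'
from h import *
from workcell import r
a=pickle.load(open("s0.pkl","rb"))["top"]["pixels"].astype(int);b=pickle.load(open("m.pkl","rb"))["top"]["pixels"].astype(int)
D=abs(a-b).max(2)
for n,(x0,y0,x1,y1) in dict(lamp=(165,143,195,175),bell=(220,150,250,178),watch=(285,150,310,176),flash=(308,245,326,302),driver=(256,245,270,300),mug=(392,180,432,222)).items(): print(n,np.percentile(D[y0:y1,x0:x1],[50,99]))
print(r.hand_in())
E
```

```text
lamp [2. 6.]
bell [2. 6.]
watch [2. 5.]
flash [2. 6.]
driver [2. 7.]
mug [2. 7.]
the job is handed in; nothing more can be done
None
```

The job is done and handed in at about 24 s of the 64 s allowed; the hand-in gives no verdict.

- **Block:** I pushed it home with closed fingers, ending at about 26 N. It first cocked with its left end on the batten. After I lifted the tool slightly to take off its downward pressure, it squared up. The final top view shows its rear edge parallel to the batten within about 0.003 rad and a gap of about 1 mm, inside the 2 mm calibration error. The front edge agrees with home to about 0.5 mm.
- **Screw:** I wound it clockwise about 65° by ball a until it bit. I then leaned about 10 N (10 to 10.4) square to the bar for about 2.7 s, and the tool position did not change. After letting go, the bar points the same way as when it bit.
- **Other things:** Before and after top views show the lamp cover, bell, stopwatch, flashlight, driver and mug unchanged. I did not compare the tape that way, but the tool never came near it at its height.

One reading disagreed slightly: the tool position during the push, with the finger thickness allowed for, put the block about 2 to 3 mm short. Both picture measurements showed it home, so I trusted those.

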